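# Lay out the ink station

### The job

Set up the tattoo station around the wooden riser: put the teal ink-cap rack centred on top of the riser, its long side parallel to the riser's, and stand the red ink bottle midway between the riser and the round power unit. Then stand the black ink bottle directly behind the red one and the white rinse cup directly behind the power unit, each with a clear gap of about 40 mm, where behind means away from the robot along the direction of the riser's long sides. Leave everything upright and let go of it, and leave the ointment jar, wash bottle and pen pot where they are.

Things in the scene. Friction and masses are not known exactly. Their poses are not given: they have to be found in the camera images.
- riser: fixed light-wood block on a black rubber foot, 110 (its x) x 64 (its y) x 30 mm high. Origin: centre of the underside, on the table. Its x axis runs along its long sides and points away from the robot (turned up to about 26 degrees to the left): this is the direction 'behind'.
- power_unit: fixed dark round disc, 90 mm diameter, 38 mm high, with a blue round face and a small silver dial 4 mm high on top. Origin: centre of the underside, on the table; axes parallel to the riser's. It stands beside one of the riser's long sides, left or right, 250 mm from it centre to centre.
- cap_rack: loose teal block, 80 (its x) x 40 (its y) x 20 mm high, with three small white empty cap rims 2 mm proud along its top. About 90 g. Origin: centre of the underside.
- red_ink: loose upright red bottle, 36 mm diameter straight up to 65 mm, then a shoulder and a thin white nozzle; 85 mm high in all. About 70 g. Origin: centre of the underside.
- black_ink: loose upright black bottle, same shape as the red one: 36 mm diameter up to 65 mm, white nozzle, 85 mm high in all. About 70 g. Origin: centre of the underside.
- rinse_cup: loose upright empty white plastic cup, open on top, 62 mm outer diameter at the rim, tapering to 50 mm at the foot, 75 mm high, wall 3 mm. About 60 g. Origin: centre of the underside.
- ointment_jar: bystander: low orange jar with a white lid, 48 mm diameter, 40 mm high, loose, standing among the things to be fetched. Origin: centre of the underside.
- wash_bottle: bystander: yellow squeeze bottle with a thin bent spout, 58 mm diameter, 150 mm high, loose, to the robot's left. Origin: centre of the underside.
- pen_pot: bystander: blue pot of pens, 66 mm diameter, about 120 mm high with the pens, loose, beyond the things to be fetched. Origin: centre of the underside.
Mind the look-alikes: they are no part of the job. Several things have the shape of the cap_rack; the one meant has the colours described above. Leave any yellow look-alike of the rinse_cup alone.

How it is judged:
By the outcome, as a careful person would: the job done as asked, in the order asked, and still so for the second after the job is handed in, with the robot touching nothing.
It also fails if it takes over 128 s, if anything falls off the work surface, if the arm or the gripper's body presses on something with over 40 N, if the wrist force passes 120 N, or if a joint passes its speed limit or range.

### The arm

A 6-joint arm with a two-finger parallel gripper is mounted at the origin on the work surface. World frame = base frame: x ahead of the robot, y to its left, z up, the work surface at z = 0. Lengths are in m, angles in rad, forces in N, time in s.
With the tool pointing down it reaches from about 0.25 to 0.775 m from the base axis. Payload 4 kg.
Tool frame: the origin (TCP) lies on the centre line of the jaws, within the pads' length; the fingertips stand 11 mm ahead of it and the grasp point (between the pads) lies 8 mm behind it; y points along the fingers, x is the direction in which the jaws open and shut, and the axes are right-handed (so a half turn about y gives the same grasp; the last joint's range is limited). The gripper opens to 94 mm and grips with 3 to 60 N. Pads are 16 mm wide; open, the fingers measure 119 mm over their backs; the gripper's body (75 mm by 177 mm) begins 78 mm behind the grasp point.
Start: joints at [1.043, 0.087, 1.371, -0, 1.684, -0.103], TCP at [0.227, 0.501, 0.217] pointing down, gripper open.
Joint ranges: [-3.1, 3.1], [-0.76, 2.03], [0.27, 2.55], [-1.08, 4.22], [0.17, 2.65], [-2.57, 2.57]. Speed limits (rad/s): [2.79, 2.79, 3.14, 3.14, 3.14, 3.14].

### API

Orientations are given as a unit quaternion [w, x, y, z].
In Python, from plant import r gives the robot as it stands. The module is installed in compiled form; this text tells all that it offers.
- The arm moves only by the tool servo_tool, never from a script. Its argument "commands" is a list of rows, each an object with "offset": the shift along the world's x, y, z scaled (see below), a list of three; "twist": the turn, a rotation vector about the world's x, y, z scaled (see below), a list of three; "fingers": the gripper's target within -1 to 1 (fully open at 1, half-way at 0, shut at -1). In form: [{"offset": [tx, ty, tz], "twist": [ax, ay, az], "fingers": fingers}, ...]. A call has 1 to 8 rows; each row is the pose to reach, as a shift and turn from the pose commanded when the call began; what a row does not reach only later rows make up. The controller multiplies each number of a shift by 150 mm and each number of a turn by pi/2 rad. A row lasts 1/8 s, in which the tool goes at most 62.5 mm and 10.7 degrees, less where a joint would pass 70% of its speed; a pose out of reach is approached as far as the arm can. A call with a number of a shift or a turn outside -1 to 1 is refused whole. A call with a gripper value outside its range is refused whole. The fingers move at their own pace and stop on an object; the grip force is fixed at half the most. Time passes only in rows, so rows that repeat a pose let the fingers close. It gives the time, the measured TCP pose, the force and the opening at its end, in the units of the state.
- r.get_obs(): the state, without advancing time (a new reading comes with each control period).
- r.grab_frame(name): name is "side" or "top"; returns the picture (400x640x3 uint8, red, green, blue); there is no depth.
- r.calibration(name): a dict with "camera_matrix" (3x3 intrinsics, pixels), "k1" (the pictures are not rectified: a ray, as slopes to the right and down, at radius r is drawn at 1 + k1 r^2 times it, then the intrinsics apply), "world_to_cam" (4x4, takes a point from world to camera coordinates). Camera axes: x right, y down, z forward; pixel columns grow to the right and rows downward; lengths in m; the calibration is good to about 2 mm. A picture is of the moment at which its call begins. calibration takes no time and is no camera call.
- r.hand_in(): hands the job in, once; it reports no verdict.
The state is a dict: "t": time; "q": joint angles; "qvel": joint speeds; "joint_efforts": joint torques, N m; "eef_pos": TCP position; "orientation": TCP orientation; "force": force on the tool from outside, world axes, zero at the start; "wrist_torque": the same for the moment, N m; "gripper_width": opening from 0.0 (shut) to 1.0 (fully open).
Only numpy, scipy, OpenCV 4.12 (cv2) and the standard library are available. Lean on these libraries where they do the work, as an engineer would, in place of code of your own. Each camera call takes 0.05 s, during which the arm holds its last target.

## Working session

There is one attempt and no reset: what is moved stays moved. The work goes in short steps, Python scripts to look and compute and a tool call to move; the robot and the scene stay as the last step left them, time stands still between calls to the robot, and variables do not carry over. Pictures are saved under pics/ and viewed, and the job is handed in when it is done.

Besides the shell and the picture viewer there is one more tool, called after "Request:" as a command line: name --argument value ..., lists and objects as JSON in quotes. servo_tool: Moves the arm, as the interface text tells. Its arguments: {"type":"object","properties":{"commands":{"type":"array"}},"required":["commands"]}

```bash
mkdir -p pics; python3 - <<'E'
from plant import r
import cv2,numpy as np
o=r.get_obs();print({k:np.round(v,3) for k,v in o.items()})
for n in("side","top"):
    cv2.imwrite(f"pics/{n}0.png",r.grab_frame(n)[:,:,::-1]);c=r.calibration(n);print(n,c)
E
```

```text
{'t': np.float64(0.0), 'q': array([ 1.043,  0.088,  1.372, -0.   ,  1.684, -0.103]), 'qvel': array([-0.001,  0.   , -0.   , -0.001,  0.   ,  0.001]), 'joint_efforts': array([ 1.0000e-03, -3.4019e+01, -3.0243e+01,  7.2000e-02,  3.3000e-02,
       -0.0000e+00]), 'eef_pos': array([0.226, 0.501, 0.215]), 'orientation': array([-0.594,  0.595,  0.383, -0.384]), 'force': array([0.228, 0.999, 0.429]), 'wrist_torque': array([-0.028, -0.036,  0.044]), 'gripper_width': np.float64(0.998)}
side {'camera_matrix': array([[379.68184132,   0.        , 312.98792035],
       [  0.        , 379.68184132, 201.8097853 ],
       [  0.        ,   0.        ,   1.        ]]), 'k1': -0.047218110762799116, 'world_to_cam': array([[ 0.81236311, -0.58266514, -0.02382254, -0.41920964],
       [-0.36298938, -0.47326997, -0.8026545 ,  0.26663569],
       [ 0.4564043 ,  0.66069423, -0.59596832,  0.70232422],
       [ 0.        ,  0.        ,  0.        ,  1.        ]])}
top {'camera_matrix': array([[439.81387117,   0.        , 322.25457365],
       [  0.        , 439.81387117, 195.08116224],
       [  0.        ,   0.        ,   1.        ]]), 'k1': 0.03595399847375195, 'world_to_cam': array([[ 0.01670755, -0.99974457,  0.01522011,  0.04539513],
       [-0.9943711 , -0.01820679, -0.10437737,  0.5900501 ],
       [ 0.10462782, -0.01339055, -0.9944213 ,  1.55468236],
       [ 0.        ,  0.        ,  0.        ,  1.        ]])}
```

View pics/side0.png

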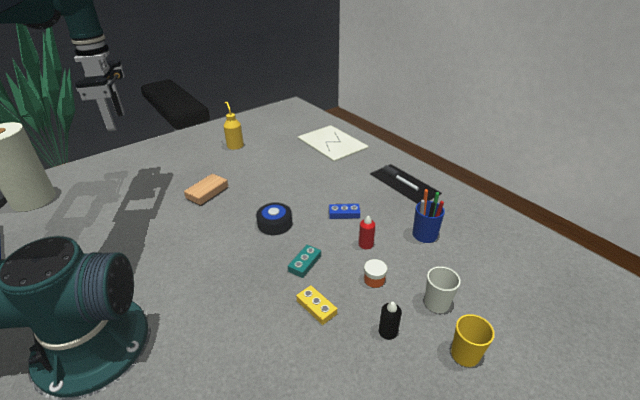

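View pics/top0.png

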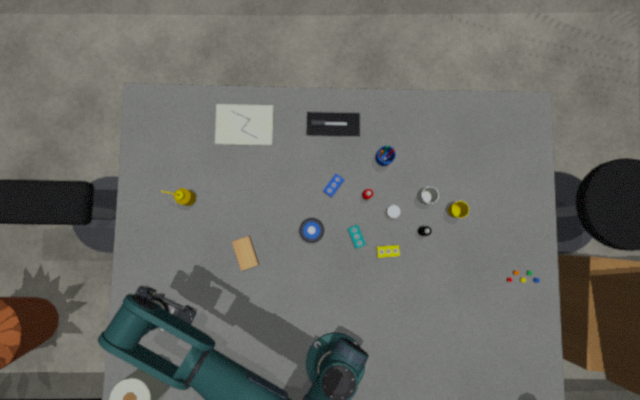

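The top view shows the riser near (245,253), the power unit at (312,230), the teal rack (356,237), red (367,194), black (425,231), white cup (429,195), jar (393,212) and look-alikes in yellow and blue. The power unit is to the right of the riser. I'll measure next.

```bash
cat > h.py <<'E'
import cv2,numpy as np
from plant import r
def cal(n):
    c=r.calibration(n);return c["camera_matrix"],c["k1"],c["world_to_cam"]
def ray(n,uv):
    K,k,T=cal(n);uv=np.atleast_2d(np.float64(uv))
    p=cv2.undistortPoints(uv[:,None],K,np.array([k,0,0,0.]))[:,0]
    d=np.c_[p,np.ones(len(p))]@T[:3,:3];return -T[:3,:3].T@T[:3,3],d
def onplane(n,uv,z):
    c,d=ray(n,uv);return c+d*((z-c[2])/d[:,2])[:,None]
def proj(n,P):
    K,k,T=cal(n);P=np.atleast_2d(np.float64(P));R,_=cv2.Rodrigues(T[:3,:3])
    return cv2.projectPoints(P,R,T[:3,3],K,np.array([k,0,0,0.]))[0][:,0]
def tri(uvs):
    A=np.zeros((3,3));b=np.zeros(3)
    for n,uv in uvs.items():
        c,d=ray(n,uv);d=d[0]/np.linalg.norm(d[0]);M=np.eye(3)-np.outer(d,d);A+=M;b+=M@c
    return np.linalg.solve(A,b)
def blobs(img,lo,hi,roi=None,amin=15):
    hsv=cv2.cvtColor(img,cv2.COLOR_BGR2HSV);m=cv2.inRange(hsv,np.array(lo),np.array(hi))
    if roi is not None:
        q=np.zeros_like(m);x0,y0,x1,y1=roi;q[y0:y1,x0:x1]=m[y0:y1,x0:x1];m=q
    cs,_=cv2.findContours(m,cv2.RETR_EXTERNAL,cv2.CHAIN_APPROX_NONE)
    return m,[c for c in sorted(cs,key=cv2.contourArea,reverse=True) if cv2.contourArea(c)>=amin]
E
python3 - <<'E'
import cv2,numpy as np
t=cv2.imread('pics/top0.png');s=cv2.imread('pics/side0.png')
cv2.imwrite('pics/topz.png',cv2.resize(t[140:280,220:480],None,fx=3,fy=3,interpolation=cv2.INTER_CUBIC))
cv2.imwrite('pics/sidez.png',cv2.resize(s[160:370,180:500],None,fx=2.5,fy=2.5,interpolation=cv2.INTER_CUBIC))
for nm,i,pts in(('top',t,[(245,253),(330,228),(311,230),(304,230),(356,245),(367,194),(425,231),(429,186),(393,212)]),('side',s,[(205,186),(203,199),(274,212),(265,215),(305,262),(367,240),(390,325),(440,300)])):
    h=cv2.cvtColor(i,cv2.COLOR_BGR2HSV)
    for p in pts: print(nm,p,h[p[1],p[0]])
E
```

```text
top (245, 253) [ 19 104 179]
top (330, 228) [ 45   4 123]
top (311, 230) [107  10 186]
top (304, 230) [107 193 164]
top (356, 245) [ 90 206 147]
top (367, 194) [  7  59 133]
top (425, 231) [ 42  23 112]
top (429, 186) [ 90   4 137]
top (393, 212) [109  11 186]
side (205, 186) [ 17 102 231]
side (203, 199) [ 14 106 115]
side (274, 212) [ 75   9 220]
side (265, 215) [112 184 179]
side (305, 262) [ 88 154 139]
side (367, 240) [  0 163 117]
side (390, 325) [ 0 15 34]
side (440, 300) [ 42  26 129]
```

```bash
sleep 1
```

```text
(no output)
```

View pics/topz.png

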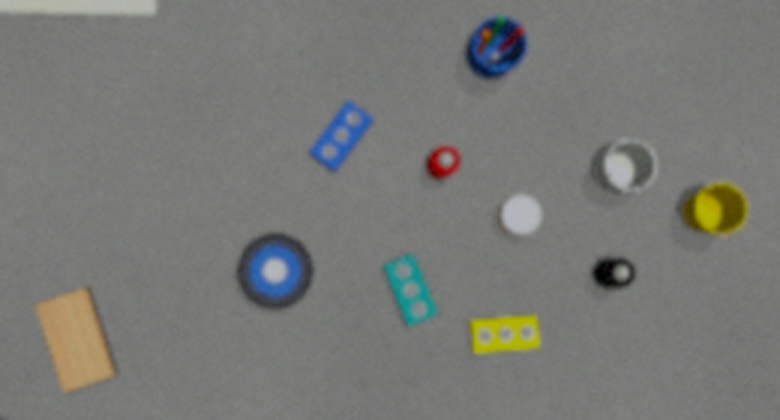

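View pics/sidez.png

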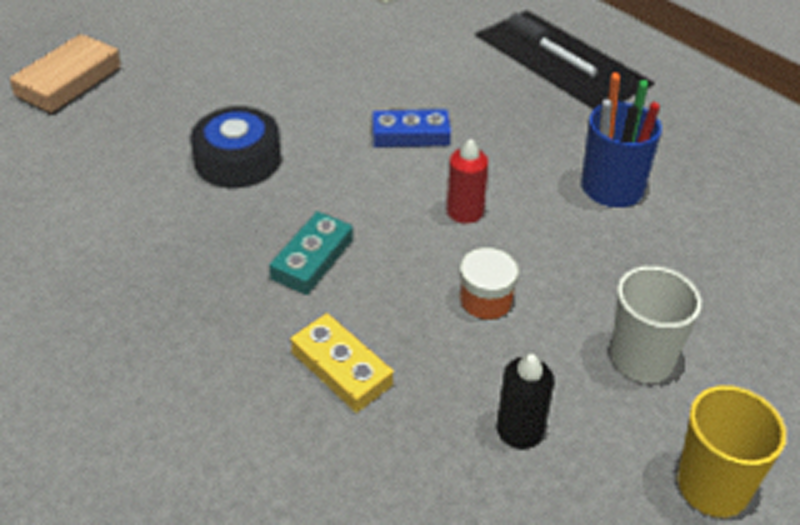

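```bash
cat > m.py <<'E'
from h import *
def cen(m): 
    M=cv2.moments(m,True);return np.array([M['m10'],M['m01']])/M['m00']
def filled(c,shape):
    z=np.zeros(shape,np.uint8);cv2.drawContours(z,[c],-1,255,-1);return z
def measure(t,s):
    for n in("top","side"): print(n,'cam',np.round(-cal(n)[2][:3,:3].T@cal(n)[2][:3,3],3))
    def show(k,v): print(k,np.round(v,4))
    # rect-like tops
    for nm,lo,hi,z in(('riser',(12,70,100),(25,160,255),.03),('rack',(82,110,60),(98,255,255),.02)):
        for cn,im in(('top',t),('side',s)):
            l=list(lo)
            if cn=='side': l[2]=140 if nm=='riser' else 125
            m,b=blobs(im,l,hi,(200,150,440,320) if cn=='top' else (170,160,500,320),25)
            if not b: print(nm,cn,'none');continue
            W=onplane(cn,b[0][:,0],z)[:,:2].astype(np.float32)
            rc=cv2.minAreaRect(W*1000);bx=cv2.boxPoints(rc)
            e=[bx[1]-bx[0],bx[2]-bx[1]];e=max(e,key=np.linalg.norm);a=np.degrees(np.arctan2(e[1],e[0]));a=(a+90)%180-90
            C=onplane(cn,cen(filled(b[0],m.shape)),z)[0]
            print(nm,cn,'rect c',np.round(rc[0],1),'size',np.round(rc[1],1),'ang',round(a,2),'centroid',np.round(C[:2]*1000,1))
    for cn,im,roi in(('top',t,(290,200,335,255)),('side',s,(250,190,300,240))):
        m,b=blobs(im,(100,110,90),(125,255,255),roi)
        (c,ax,an)=cv2.fitEllipse(b[0]);show('power '+cn,onplane(cn,c,.038)[0])
E
python3 - <<'E'
from m import *
t=cv2.imread('pics/top0.png');s=cv2.imread('pics/side0.png')
measure(t,s)
def show(k,v): print(k,np.round(np.array(v)*1000,1))
for nm,rt,rs,lo,hi in(('red',(350,178,385,208),(350,210,385,255),((0,120,40),(12,255,255)),((170,120,40),(180,255,255))),):
    for cn,im,roi in(('top',t,rt),('side',s,rs)):
        m=blobs(im,*lo,roi)[0]|blobs(im,*hi,roi)[0]
        x,y,w,h=cv2.boundingRect(m);print(nm,cn,(x,y,w,h),cen(m))
        show(' c@.065',onplane(cn,(x+w/2-.5,y+h/2-.5),.065)[0]); show(' cen@.033',onplane(cn,cen(m),.033)[0])
for cn,im,roi in(('top',t,(405,215,445,245)),('side',s,(370,290,410,350))):
    m,b=blobs(im,(0,0,0),(180,255,60),roi);x,y,w,h=cv2.boundingRect(m);print('black',cn,(x,y,w,h),cen(m))
    show(' c@.065',onplane(cn,(x+w/2-.5,y+h/2-.5),.065)[0]); show(' cen@.033',onplane(cn,cen(m),.033)[0])
# nozzles top + side (bright)
for nm,rt,rs in(('red',(350,178,385,208),(355,210,380,228)),('black',(405,215,445,245),(380,298,402,315))):
    for cn,im,roi in(('top',t,rt),('side',s,rs)):
        m,b=blobs(im,(0,0,150),(180,70,255),roi,2)
        x,y,w,h=cv2.boundingRect(b[0]);print('noz',nm,cn,(x,y,w,h),[cv2.contourArea(q) for q in b]);show(' @.078',onplane(cn,(x+w/2-.5,y+h/2-.5),.076)[0])
E
```

```text
top cam [0.423 0.077 1.607]
side cam [ 0.117 -0.582  0.623]
riser top rect c [378.8 326.7] size [110.   65.4] ang 20.36 centroid [378.7 326.6]
riser side rect c [374.4 324.5] size [111.5  66. ] ang 20.48 centroid [372.4 322.5]
rack top rect c [443.7 -69.3] size [78.2 38.9] ang 22.52 centroid [443.9 -69. ]
rack side rect c [441.3 -71.1] size [76.4 36.6] ang 23.2 centroid [437.  -73.4]
power top [0.4635 0.0929 0.038 ]
power side [0.461  0.0926 0.038 ]
red top (363, 189, 10, 10) [367.140625 193.859375]
 c@.065 [ 594.1 -103.5   65. ]
 cen@.033 [ 596.3 -105.9   33. ]
red side (359, 220, 16, 29) [366.3604336  234.64769648]
 c@.065 [ 568.1 -132.4   65. ]
 cen@.033 [ 592.2 -108.1   33. ]
black top (418, 226, 13, 10) [422.74324324 230.82432432]
 c@.065 [ 467.4 -302.1   65. ]
 cen@.033 [ 467.1 -305.4   33. ]
black side (379, 303, 23, 37) [389.11171171 322.64144144]
 c@.065 [ 448.  -326.2   65. ]
 cen@.033 [ 463.2 -313.1   33. ]Traceback (most recent call last):
  File "<stdin>", line 17, in <module>
IndexError: list index out of range
```

```bash
python3 - <<'E'
from m import *
t=cv2.imread('pics/top0.png');s=cv2.imread('pics/side0.png')
def show(k,v): print(k,np.round(np.array(v)*1000,1))
for th in(30,40,50):
  for cn,im,roi in(('top',t,(405,215,445,245)),('side',s,(370,290,410,350))):
    m,b=blobs(im,(0,0,0),(180,255,th),roi,5);m=filled(b[0],m.shape);x,y,w,h=cv2.boundingRect(m);
    print('black',cn,th,(x,y,w,h));show(' bb@.033',onplane(cn,(x+w/2-.5,y+h/2-.5),.033)[0])
cv2.imwrite('pics/z1.png',np.vstack([cv2.resize(t[180:250,380:480],(800,560),interpolation=0)]))
cv2.imwrite('pics/z2.png',cv2.resize(s[250:350,370:470],(600,600),interpolation=0))
from scipy.spatial.transform import Rotation as R
q=r.get_obs()['orientation'];M=R.from_quat(q,scalar_first=True).as_matrix();print(M.round(3))
print('jaw yaw',np.degrees(np.arctan2(M[1,0],M[0,0])))
E
```

```text
black top 30 (418, 227, 8, 8)
 bb@.033 [ 468.2 -301.    33. ]
black side 30 (379, 304, 22, 35)
 bb@.033 [ 466.3 -311.    33. ]
black top 40 (418, 227, 8, 8)
 bb@.033 [ 468.2 -301.    33. ]
black side 40 (379, 303, 22, 36)
 bb@.033 [ 467.1 -310.2   33. ]
black top 50 (418, 227, 12, 9)
 bb@.033 [ 466.5 -308.1   33. ]
black side 50 (379, 303, 22, 37)
 bb@.033 [ 466.3 -311.    33. ]
[[ 0.412 -0.001 -0.911]
 [ 0.911 -0.002  0.412]
 [-0.002 -1.     0.   ]]
jaw yaw 65.66157445603531
```

```bash
sleep 1
```

```text
(no output)
```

View pics/z1.png

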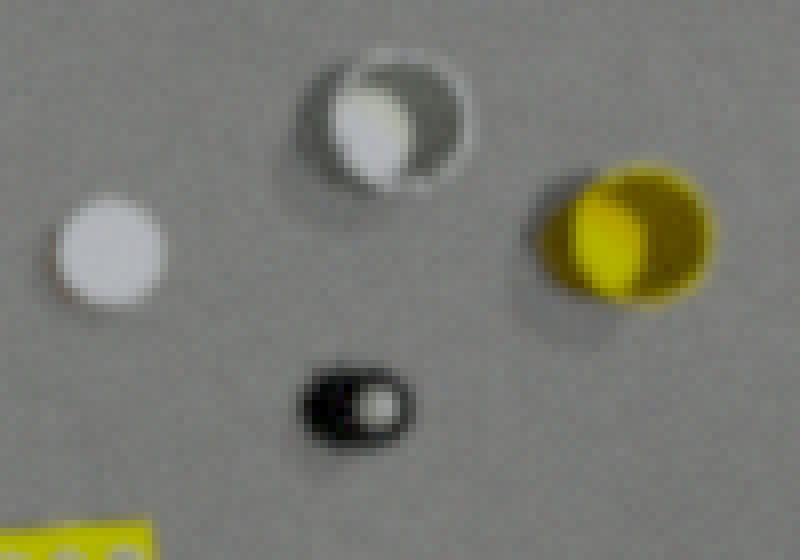

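View pics/z2.png

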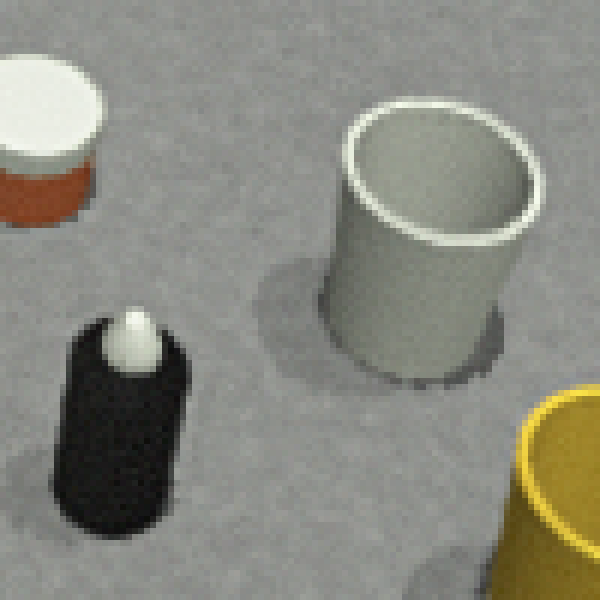

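```bash
python3 - <<'E'
from m import *
def show(k,v): print(k,np.round(np.array(v)*1000,1))
def tp(z,x,y): return (380+z[0]/8-.5,180+z[1]/8-.5) if 0 else (380+x/8-.5,180+y/8-.5)
show('blk noz top',onplane('top',tp((0,0),378,405),.080)[0])
show('blk noz side',onplane('side',(370+134/6-.5,250+308/6-.5),.085)[0])
show('cup top',onplane('top',tp((0,0),404,120),.075)[0])
show('cup side',onplane('side',(370+442.5/6-.5,250+171/6-.5),.075)[0])
show('jar top',onplane('top',tp((0,0),110,250),.04)[0])
show('blk bottom',onplane('side',(370+112/6-.5,250+538/6-.5),0)[0])
show('red noz top',onplane('top',(220+446/3-.3,140+159/3-.3),.080)[0])
show('red noz side',onplane('side',(180+470/2.5-.3,160+141/2.5-.3),.085)[0])
show('pen',onplane('top',(220+493/3,140+50/3),.06)[0])
show('wash',onplane('top',(184,197),.1)[0])
E
```

```text
blk noz top [ 468.4 -307.9   80. ]
blk noz side [ 468.5 -307.2   85. ]
cup top [ 593.5 -321.7   75. ]
cup side [ 591.  -322.4   75. ]
jar top [ 536.5 -198.9   40. ]
blk bottom [ 455.6 -323.     0. ]
red noz top [ 595.3 -104.7   80. ]
red noz side [ 594.8 -105.    85. ]
pen [ 728.1 -163.4   60. ]
wash [566.6 528.7 100. ]
```

Request:
servo_tool --commands '[{"offset": [0.4,-1,0],"twist": [0,0,-0.9],"fingers": 0.4},{"offset": [0.4,-1,0],"twist": [0,0,-0.9],"fingers": 0.4},{"offset": [0.4,-1,0],"twist": [0,0,-0.9],"fingers": 0.4},{"offset": [0.4,-1,0],"twist": [0,0,-0.9],"fingers": 0.4},{"offset": [0.4,-1,0],"twist": [0,0,-0.9],"fingers": 0.4},{"offset": [0.4,-1,0],"twist": [0,0,-0.9],"fingers": 0.4},{"offset": [0.4,-1,0],"twist": [0,0,-0.9],"fingers": 0.4},{"offset": [0.4,-1,0],"twist": [0,0,-0.9],"fingers": 0.4}]'

```text
t: 1.1
eef_pos: [0.2865, 0.3509, 0.216]
orientation: [-0.7, 0.701, -0.096, 0.096]
force: [-0.8, -0.2, -0.2]
gripper_width: 0.701
```

Request:
servo_tool --commands '[{"offset": [0.5,-1,0],"twist": [0,0,-0.579],"fingers": 0.3},{"offset": [0.5,-1,0],"twist": [0,0,-0.579],"fingers": 0.3},{"offset": [0.5,-1,0],"twist": [0,0,-0.579],"fingers": 0.3},{"offset": [0.5,-1,0],"twist": [0,0,-0.579],"fingers": 0.3},{"offset": [0.5,-1,0],"twist": [0,0,-0.579],"fingers": 0.3}]'

```text
t: 1.72
eef_pos: [0.3617, 0.2003, 0.216]
orientation: [-0.586, 0.587, -0.395, 0.395]
force: [-0.7, 0.4, -0.8]
gripper_width: 0.647
```

Request:
servo_tool --commands '[{"offset": [0.4,-1,0],"twist": [0,0,0],"fingers": 0.3},{"offset": [0.4,-1,0],"twist": [0,0,0],"fingers": 0.3},{"offset": [0.4,-1,0],"twist": [0,0,0],"fingers": 0.3}]'

```text
t: 2.1
eef_pos: [0.4219, 0.049, 0.216]
orientation: [-0.587, 0.588, -0.393, 0.393]
force: [0.1, -0.2, -0.5]
gripper_width: 0.654
```

Request:
servo_tool --commands '[{"offset": [0.14,-0.81,-0.5],"twist": [0,0,0],"fingers": 0.3},{"offset": [0.14,-0.81,-0.5],"twist": [0,0,0],"fingers": 0.3},{"offset": [0.14,-0.81,-0.5],"twist": [0,0,0],"fingers": 0.3},{"offset": [0.14,-0.81,-0.5],"twist": [0,0,0],"fingers": 0.3}]'

```text
t: 2.6
eef_pos: [0.4421, -0.0705, 0.1406]
orientation: [-0.588, 0.588, -0.394, 0.392]
force: [0.4, 0.2, -1.0]
gripper_width: 0.652
```

```bash
python3 - <<'E'
from h import *
from scipy.spatial.transform import Rotation as R
o=r.get_obs();M=R.from_quat(o['orientation'],scalar_first=True).as_matrix()
print(o['eef_pos'].round(4),o['q'].round(2),np.degrees(np.arctan2(M[1,0],M[0,0])),M[2].round(3))
E
```

```text
[ 0.4421 -0.0705  0.1406] [-0.29 -0.11  1.72  0.    1.54  0.89] -67.56129396594025 [-0.002 -1.    -0.002]
```

Request:
servo_tool --commands '[{"offset": [0.005,0,-0.4],"twist": [0,0,0],"fingers": 0.3},{"offset": [0.005,0,-0.7],"twist": [0,0,0],"fingers": 0.3},{"offset": [0.005,0,-0.84],"twist": [0,0,0],"fingers": 0.3},{"offset": [0.005,0,-0.84],"twist": [0,0,0],"fingers": 0.3},{"offset": [0.005,0,-0.84],"twist": [0,0,0],"fingers": -1},{"offset": [0.005,0,-0.84],"twist": [0,0,0],"fingers": -1},{"offset": [0.005,0,-0.84],"twist": [0,0,0],"fingers": -1},{"offset": [0.005,0,-0.84],"twist": [0,0,0],"fingers": -1}]'

```text
t: 3.6
eef_pos: [0.4448, -0.0704, 0.0172]
orientation: [0.589, -0.588, 0.392, -0.394]
force: [-1.4, 1.7, 7.0]
gripper_width: 0.42
```

Request:
servo_tool --commands '[{"offset": [0,0,0],"twist": [0,0,0],"fingers": -1},{"offset": [0,0,0],"twist": [0,0,0],"fingers": -1}]'

```text
t: 3.85
eef_pos: [0.4447, -0.0704, 0.0172]
orientation: [0.589, -0.587, 0.392, -0.394]
force: [-0.9, 1.6, 6.5]
gripper_width: 0.421
```

Request:
servo_tool --commands '[{"offset": [0,0,0.3],"twist": [0,0,0],"fingers": -1},{"offset": [0,0,0.7],"twist": [0,0,0],"fingers": -1},{"offset": [0,0.3,0.8],"twist": [0,0,0],"fingers": -1},{"offset": [-0.1,0.6,0.8],"twist": [0,0,-0.024],"fingers": -1},{"offset": [-0.1,0.9,0.8],"twist": [0,0,-0.024],"fingers": -1},{"offset": [-0.1,0.9,0.8],"twist": [0,0,-0.024],"fingers": -1}]'

```text
t: 4.6
eef_pos: [0.4278, 0.0667, 0.1354]
orientation: [0.582, -0.581, 0.402, -0.402]
force: [1.0, 0.1, -1.1]
gripper_width: 0.419
```

Request:
servo_tool --commands '[{"offset": [-0.1,0.3,0],"twist": [0,0,0],"fingers": -1},{"offset": [-0.2,0.6,0],"twist": [0,0,0],"fingers": -1},{"offset": [-0.2,0.9,0],"twist": [0,0,0],"fingers": -1},{"offset": [-0.2,0.9,0],"twist": [0,0,0],"fingers": -1}]'

```text
t: 5.1
eef_pos: [0.3983, 0.2006, 0.1352]
orientation: [-0.581, 0.581, -0.403, 0.403]
force: [0.0, -0.1, -0.4]
gripper_width: 0.425
```

Request:
servo_tool --commands '[{"offset": [-0.1,0.4,0],"twist": [0,0,0],"fingers": -1},{"offset": [-0.147,0.8,0],"twist": [0,0,0],"fingers": -1},{"offset": [-0.147,0.847,-0.2],"twist": [0,0,0],"fingers": -1},{"offset": [-0.147,0.847,-0.4],"twist": [0,0,0],"fingers": -1},{"offset": [-0.147,0.847,-0.4],"twist": [0,0,0],"fingers": -1},{"offset": [-0.147,0.847,-0.4],"twist": [0,0,0],"fingers": -1}]'

```text
t: 5.85
eef_pos: [0.3776, 0.3259, 0.0765]
orientation: [0.581, -0.58, 0.404, -0.404]
force: [0.2, 0.4, -0.6]
gripper_width: 0.42
```

```bash
python3 - <<'E'
from h import *
from scipy.spatial.transform import Rotation as R
o=r.get_obs();M=R.from_quat(o['orientation'],scalar_first=True).as_matrix()
print(o['t'],o['eef_pos'].round(4),o['q'].round(2),np.degrees(np.arctan2(M[1,0],M[0,0])),M[2].round(3),o['force'])
f=r.grab_frame('side')[:,:,::-1];cv2.imwrite('pics/s1.png',cv2.resize(f[90:250,120:330],None,fx=3.5,fy=3.5,interpolation=2))
E
```

```text
5.85 [0.3776 0.3259 0.0765] [ 0.6   0.04  1.7  -0.    1.4   1.82] -69.70934774699295 [ 0.    -1.     0.001] [ 0.16206473  0.39655212 -0.58691532]
```

```bash
sleep 1
```

```text
(no output)
```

View pics/s1.png

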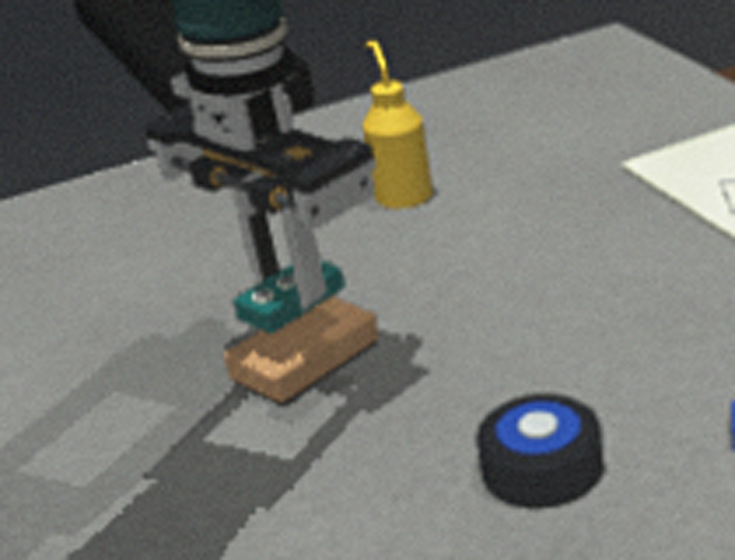

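Request:
servo_tool --commands '[{"offset": [0,0,-0.1],"twist": [0,0,0],"fingers": -1},{"offset": [0,0,-0.15],"twist": [0,0,0],"fingers": -1},{"offset": [0,0,-0.18],"twist": [0,0,0],"fingers": -1},{"offset": [0,0,-0.19],"twist": [0,0,0],"fingers": -1},{"offset": [0,0,-0.19],"twist": [0,0,0],"fingers": -1}]'

```text
t: 6.52
eef_pos: [0.3766, 0.3269, 0.0473]
orientation: [0.581, -0.58, 0.403, -0.404]
force: [-0.6, 0.2, 1.7]
gripper_width: 0.421
```

Request:
servo_tool --commands '[{"offset": [0,0,-0.006],"twist": [0,0,0],"fingers": -1},{"offset": [0,0,-0.006],"twist": [0,0,0],"fingers": -1}]'

```text
t: 6.78
eef_pos: [0.3766, 0.3269, 0.0472]
orientation: [0.581, -0.58, 0.403, -0.404]
force: [-3.1, -0.8, 4.9]
gripper_width: 0.423
```

Request:
servo_tool --commands '[{"offset": [0,0,0],"twist": [0,0,0],"fingers": 0.3},{"offset": [0,0,0],"twist": [0,0,0],"fingers": 0.3},{"offset": [0,0,0],"twist": [0,0,0],"fingers": 0.3},{"offset": [0,0,0.2],"twist": [0,0,0],"fingers": 0.3},{"offset": [0,0,0.5],"twist": [0,0,0],"fingers": 0.3},{"offset": [0,0,1],"twist": [0,0,0],"fingers": 0.3},{"offset": [0,-0.4,1],"twist": [0,0,0],"fingers": 0.3},{"offset": [0,-0.8,1],"twist": [0,0,0],"fingers": 0.3}]'

```text
t: 7.78
eef_pos: [0.3774, 0.2061, 0.1983]
orientation: [0.582, -0.58, 0.402, -0.404]
force: [1.4, -0.1, 1.0]
gripper_width: 0.646
```

```bash
python3 - <<'E'
from h import *
o=r.get_obs();print(o['t'],o['eef_pos'].round(4))
f=r.grab_frame('side')[:,:,::-1];cv2.imwrite('pics/s2.png',f)
cv2.imwrite('pics/s2z.png',cv2.resize(f[130:250,150:330],None,fx=4,fy=4,interpolation=2))
f=r.grab_frame('top')[:,:,::-1];cv2.imwrite('pics/t2.png',f)
cv2.imwrite('pics/t2z.png',cv2.resize(f[180:290,210:350],None,fx=5,fy=5,interpolation=2))
E
```

```text
7.775 [0.3774 0.2061 0.1983]
```

```bash
sleep 1
```

```text
(no output)
```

View pics/s2z.png

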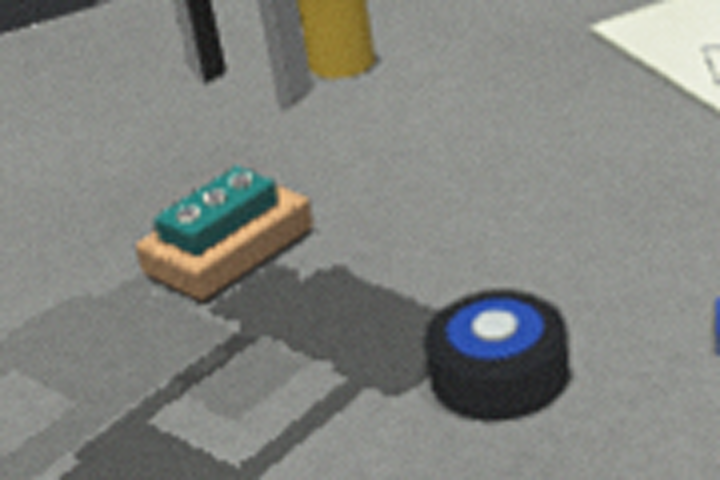

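View pics/t2z.png

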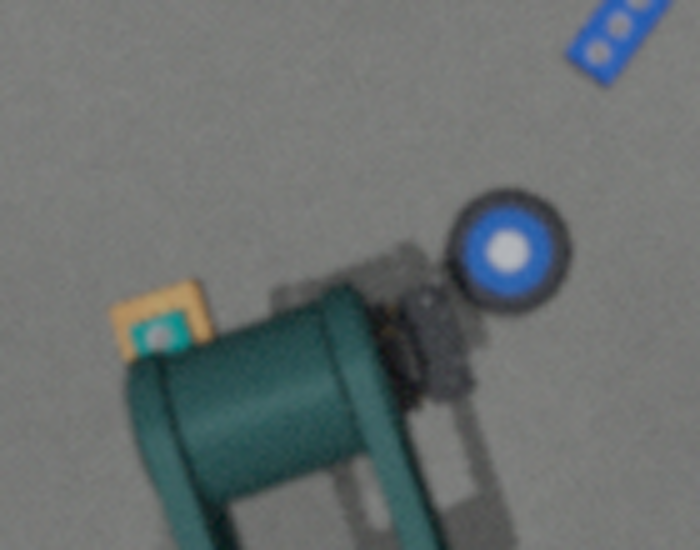

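Request:
servo_tool --commands '[{"offset": [0.25,-0.3,0],"twist": [0,0,0],"fingers": 0.3},{"offset": [0.5,-0.6,0],"twist": [0,0,0],"fingers": 0.3},{"offset": [0.75,-1,0],"twist": [0,0,0],"fingers": 0.3},{"offset": [0.75,-1,0],"twist": [0,0,0],"fingers": 0.3}]'

```text
t: 8.38
eef_pos: [0.4903, 0.0544, 0.1951]
orientation: [-0.579, 0.58, -0.405, 0.405]
force: [-0.1, 0.3, 0.4]
gripper_width: 0.653
```

Request:
servo_tool --commands '[{"offset": [0.25,-0.4,0],"twist": [0,0,0],"fingers": 0.3},{"offset": [0.5,-0.8,0],"twist": [0,0,0],"fingers": 0.3},{"offset": [0.7,-1,0],"twist": [0,0,0],"fingers": 0.3},{"offset": [0.7,-1,-0.2],"twist": [0,0,0],"fingers": 0.3},{"offset": [0.7,-1,-0.2],"twist": [0,0,0],"fingers": 0.3}]'

```text
t: 9.0
eef_pos: [0.5924, -0.0917, 0.1623]
orientation: [-0.58, 0.581, -0.406, 0.401]
force: [-0.1, 0.4, -0.1]
gripper_width: 0.651
```

Request:
servo_tool --commands '[{"offset": [0.005,-0.08,0],"twist": [0,0,0],"fingers": 0.3},{"offset": [0.005,-0.08,0],"twist": [0,0,0],"fingers": 0.3}]'

```text
t: 9.25
eef_pos: [0.5952, -0.1055, 0.1679]
orientation: [0.581, -0.58, 0.403, -0.405]
force: [-0.3, -0.4, 0.9]
gripper_width: 0.648
```

Request:
servo_tool --commands '[{"offset": [0,0,-0.3],"twist": [0,0,0],"fingers": 0.3},{"offset": [0,0,-0.6],"twist": [0,0,0],"fingers": 0.3},{"offset": [0,0,-0.86],"twist": [0,0,0],"fingers": 0.3},{"offset": [0,0,-0.86],"twist": [0,0,0],"fingers": 0.3},{"offset": [0,0,-0.86],"twist": [0,0,0],"fingers": -1},{"offset": [0,0,-0.86],"twist": [0,0,0],"fingers": -1},{"offset": [0,0,-0.86],"twist": [0,0,0],"fingers": -1},{"offset": [0,0,-0.86],"twist": [0,0,0],"fingers": -1}]'

```text
t: 10.25
eef_pos: [0.596, -0.1057, 0.0394]
orientation: [0.581, -0.58, 0.402, -0.405]
force: [0.9, -0.3, 6.5]
gripper_width: 0.376
```

Request:
servo_tool --commands '[{"offset": [0,0,0],"twist": [0,0,0],"fingers": -1}]'

```text
t: 10.38
eef_pos: [0.596, -0.1057, 0.0394]
orientation: [0.581, -0.58, 0.402, -0.405]
force: [0.1, -0.9, 6.2]
gripper_width: 0.378
```

Request:
servo_tool --commands '[{"offset": [0,0,0.2],"twist": [0,0,0],"fingers": -1},{"offset": [0,0,0.5],"twist": [0,0,0],"fingers": -1},{"offset": [0,0.1,0.7],"twist": [0,0,0],"fingers": -1},{"offset": [-0.2,0.4,0.7],"twist": [0,0,0],"fingers": -1},{"offset": [-0.4,0.7,0.7],"twist": [0,0,0],"fingers": -1},{"offset": [-0.5,1,0.7],"twist": [0,0,0],"fingers": -1},{"offset": [-0.5,1,0.7],"twist": [0,0,0],"fingers": -1}]'

```text
t: 11.25
eef_pos: [0.5183, 0.0473, 0.1421]
orientation: [0.582, -0.581, 0.403, -0.402]
force: [-0.2, -0.6, -1.1]
gripper_width: 0.376
```

Request:
servo_tool --commands '[{"offset": [-0.2,0.3,0],"twist": [0,0,0],"fingers": -1},{"offset": [-0.4,0.6,0],"twist": [0,0,0],"fingers": -1},{"offset": [-0.6,0.95,0],"twist": [0,0,0],"fingers": -1},{"offset": [-0.67,1,0],"twist": [0,0,0],"fingers": -1},{"offset": [-0.67,1,0],"twist": [0,0,0],"fingers": -1}]'

```text
t: 11.88
eef_pos: [0.4193, 0.1943, 0.1421]
orientation: [-0.581, 0.581, -0.403, 0.404]
force: [1.4, -1.3, -1.4]
gripper_width: 0.383
```

Request:
servo_tool --commands '[{"offset": [0,0.11,-0.2],"twist": [0,0,0],"fingers": -1},{"offset": [0,0.11,-0.4],"twist": [0,0,0],"fingers": -1},{"offset": [0,0.11,-0.4],"twist": [0,0,0],"fingers": -1}]'

```text
t: 12.25
eef_pos: [0.4182, 0.2089, 0.0794]
orientation: [-0.578, 0.582, -0.405, 0.403]
force: [0.2, -0.2, -0.8]
gripper_width: 0.379
```

Request:
servo_tool --commands '[{"offset": [0.012,0.008,-0.1],"twist": [0,0,0],"fingers": -1},{"offset": [0.012,0.008,-0.15],"twist": [0,0,0],"fingers": -1},{"offset": [0.012,0.008,-0.2],"twist": [0,0,0],"fingers": -1},{"offset": [0.012,0.008,-0.2],"twist": [0,0,0],"fingers": -1}]'

```text
t: 12.75
eef_pos: [0.4206, 0.2122, 0.0516]
orientation: [-0.58, 0.581, -0.404, 0.403]
force: [0.1, -1.0, -1.2]
gripper_width: 0.378
```

Now to about 0.0400, then feel for contact.

Request:
servo_tool --commands '[{"offset": [0,-0.006,-0.05],"twist": [0,0,0],"fingers": -1},{"offset": [0,-0.006,-0.078],"twist": [0,0,0],"fingers": -1},{"offset": [0,-0.006,-0.078],"twist": [0,0,0],"fingers": -1}]'

```text
t: 13.12
eef_pos: [0.4205, 0.2114, 0.0399]
orientation: [-0.58, 0.581, -0.404, 0.403]
force: [-1.0, -0.5, -0.0]
gripper_width: 0.378
```

Request:
servo_tool --commands '[{"offset": [0,0,-0.007],"twist": [0,0,0],"fingers": -1},{"offset": [0,0,-0.007],"twist": [0,0,0],"fingers": -1}]'

```text
t: 13.38
eef_pos: [0.421, 0.2115, 0.0394]
orientation: [0.581, -0.581, 0.404, -0.404]
force: [0.5, -0.4, -0.7]
gripper_width: 0.374
```

Request:
servo_tool --commands '[{"offset": [0,0,-0.007],"twist": [0,0,0],"fingers": -1},{"offset": [0,0,-0.007],"twist": [0,0,0],"fingers": -1}]'

```text
t: 13.62
eef_pos: [0.4212, 0.2116, 0.0393]
orientation: [0.581, -0.58, 0.403, -0.404]
force: [-2.6, -1.6, 5.8]
gripper_width: 0.378
```

Request:
servo_tool --commands '[{"offset": [0,0,0],"twist": [0,0,0],"fingers": 0.3},{"offset": [0,0,0],"twist": [0,0,0],"fingers": 0.3},{"offset": [0,0,0],"twist": [0,0,0],"fingers": 0.3},{"offset": [0,0,0.2],"twist": [0,0,0],"fingers": 0.3},{"offset": [0,0,0.5],"twist": [0,0,0],"fingers": 0.3},{"offset": [0,-0.2,0.85],"twist": [0,0,0],"fingers": 0.3},{"offset": [0,-0.6,0.95],"twist": [0,0,0],"fingers": 0.3},{"offset": [0,-1,0.95],"twist": [0,0,0],"fingers": 0.3}]'

```text
t: 14.62
eef_pos: [0.4221, 0.0603, 0.1831]
orientation: [0.582, -0.58, 0.402, -0.405]
force: [0.9, 0.1, -0.2]
gripper_width: 0.648
```

Request:
servo_tool --commands '[{"offset": [0.1,-0.4,0],"twist": [0,0,0],"fingers": 0.3},{"offset": [0.2,-0.8,0],"twist": [0,0,0],"fingers": 0.3},{"offset": [0.2,-1,0],"twist": [0,0,0],"fingers": 0.3}]'

```text
t: 15.0
eef_pos: [0.4512, -0.0914, 0.1804]
orientation: [-0.58, 0.58, -0.404, 0.405]
force: [-0.2, 0.0, -0.2]
gripper_width: 0.648
```

Request:
servo_tool --commands '[{"offset": [0.11,-0.4,0],"twist": [0,0,0],"fingers": 0.3},{"offset": [0.11,-0.8,0],"twist": [0,0,0],"fingers": 0.3},{"offset": [0.11,-1,0],"twist": [0,0,0],"fingers": 0.3},{"offset": [0.11,-1,0],"twist": [0,0,0],"fingers": 0.3}]'

```text
t: 15.5
eef_pos: [0.467, -0.2403, 0.1801]
orientation: [-0.58, 0.58, -0.405, 0.404]
force: [-0.3, 0.1, -0.2]
gripper_width: 0.651
```

```bash
python3 - <<'E'
from h import *
o=r.get_obs();print(o['t'],o['eef_pos'].round(4))
f=r.grab_frame('side')[:,:,::-1];cv2.imwrite('pics/s3.png',f)
f=r.grab_frame('top')[:,:,::-1];cv2.imwrite('pics/t3.png',f)
cv2.imwrite('pics/t3z.png',cv2.resize(f[170:290,210:350],None,fx=5,fy=5,interpolation=2))
E
```

```text
15.5 [ 0.467  -0.2403  0.1801]
```

```bash
sleep 1
```

```text
(no output)
```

View pics/s3.png

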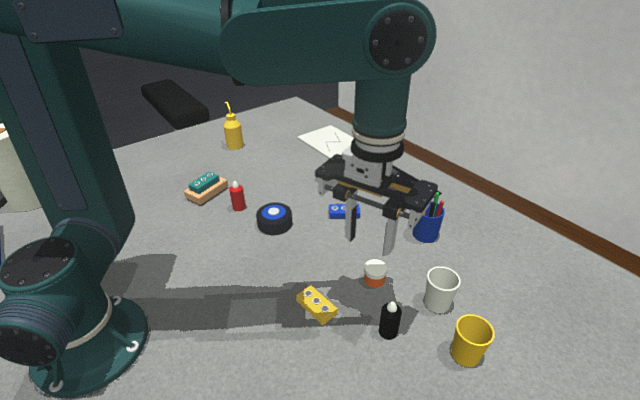

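View pics/t3z.png

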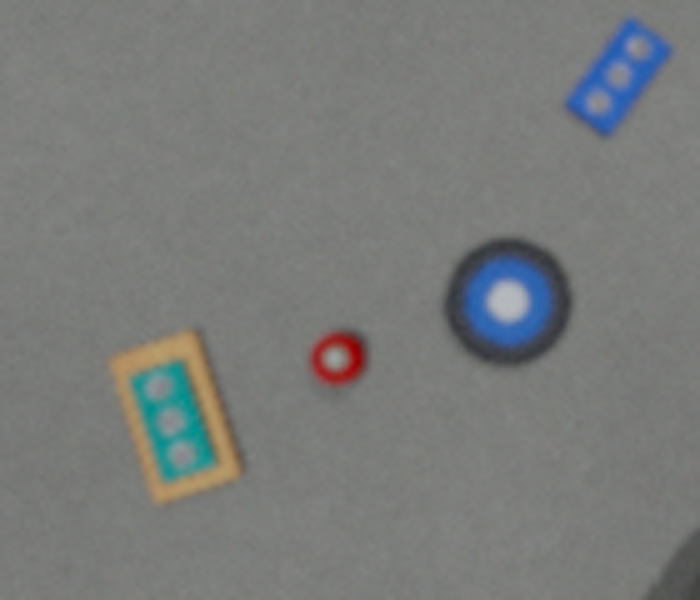

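```bash
python3 - <<'E'
from m import *
t=cv2.imread('pics/t3.png')
for nm,lo,hi,z in(('riser',(10,60,90),(28,255,255),.03),('rack',(82,110,60),(98,255,255),.05)):
    m,b=blobs(t,lo,hi,(225,220,265,285))
    W=onplane('top',b[0][:,0],z)[:,:2]*1000;rc=cv2.minAreaRect(W.astype(np.float32));print(nm,np.round(rc[0],1),np.round(rc[1],1),round(rc[2],2))
m=blobs(t,(0,100,40),(12,255,255),(265,225,295,255))[0]|blobs(t,(168,100,40),(180,255,255),(265,225,295,255))[0]
x,y,w,h=cv2.boundingRect(m);print(x,y,w,h,onplane('top',(x+w/2-.5,y+h/2-.5),.04)[0]*1000)
print(onplane('top',(210+336/5-.4,170+357/5-.4),.08)*1000)
E
```

```text
riser [378.5 326.7] [110.8  66.9] 19.68
rack [376.3 325.3] [73.9 35. ] 20.43
272 237 11 10 [420.26357302 213.06196055  40.        ]
[[422.04155216 210.32289667  80.        ]]
```

Request:
servo_tool --commands '[{"offset": [0.005,-0.2,0],"twist": [0,0,0],"fingers": 0.3},{"offset": [0.005,-0.45,-0.1],"twist": [0,0,0],"fingers": 0.3},{"offset": [0.005,-0.45,-0.1],"twist": [0,0,0],"fingers": 0.3},{"offset": [0.005,-0.45,-0.1],"twist": [0,0,0],"fingers": 0.3}]'

```text
t: 16.1
eef_pos: [0.4685, -0.3044, 0.1661]
orientation: [0.581, -0.581, 0.403, -0.403]
force: [-1.2, 1.3, 0.8]
gripper_width: 0.648
```

Request:
servo_tool --commands '[{"offset": [0,0,-0.3],"twist": [0,0,0],"fingers": 0.3},{"offset": [0,0,-0.5],"twist": [0,0,0],"fingers": 0.3},{"offset": [0,0,-0.5],"twist": [0,0,0],"fingers": 0.3}]'

```text
t: 16.48
eef_pos: [0.4671, -0.3033, 0.0887]
orientation: [0.581, -0.581, 0.405, -0.401]
force: [0.1, 0.5, -0.1]
gripper_width: 0.653
```

Request:
servo_tool --commands '[{"offset": [0.005,-0.025,-0.2],"twist": [0,0,0],"fingers": 0.3},{"offset": [0.005,-0.025,-0.34],"twist": [0,0,0],"fingers": 0.3},{"offset": [0.005,-0.025,-0.34],"twist": [0,0,0],"fingers": 0.3},{"offset": [0.005,-0.025,-0.34],"twist": [0,0,0],"fingers": -1},{"offset": [0.005,-0.025,-0.34],"twist": [0,0,0],"fingers": -1},{"offset": [0.005,-0.025,-0.34],"twist": [0,0,0],"fingers": -1},{"offset": [0.005,-0.025,-0.34],"twist": [0,0,0],"fingers": -1},{"offset": [0.005,-0.025,-0.34],"twist": [0,0,0],"fingers": -1}]'

```text
t: 17.48
eef_pos: [0.4696, -0.3102, 0.0411]
orientation: [-0.581, 0.581, -0.403, 0.404]
force: [0.2, 0.4, 6.3]
gripper_width: 0.38
```

Request:
servo_tool --commands '[{"offset": [0,0,0.2],"twist": [0,0,0],"fingers": -1},{"offset": [0,0,0.5],"twist": [0,0,0],"fingers": -1},{"offset": [0,0.1,0.75],"twist": [0,0,0],"fingers": -1},{"offset": [0,0.4,0.75],"twist": [0,0,0],"fingers": -1},{"offset": [0,0.7,0.75],"twist": [0,0,0],"fingers": -1},{"offset": [0,1,0.75],"twist": [0,0,0],"fingers": -1}]'

```text
t: 18.23
eef_pos: [0.4684, -0.1585, 0.1517]
orientation: [-0.58, 0.581, -0.404, 0.404]
force: [0.0, 0.5, -0.4]
gripper_width: 0.377
```

Request:
servo_tool --commands '[{"offset": [0,0.4,0],"twist": [0,0,0],"fingers": -1},{"offset": [0,0.75,0],"twist": [0,0,0],"fingers": -1},{"offset": [0,1,0],"twist": [0,0,0],"fingers": -1}]'

```text
t: 18.6
eef_pos: [0.4682, -0.0077, 0.1517]
orientation: [-0.581, 0.581, -0.404, 0.403]
force: [-0.0, -0.5, -1.2]
gripper_width: 0.378
```

Request:
servo_tool --commands '[{"offset": [0.1,0.4,0],"twist": [0,0,0],"fingers": -1},{"offset": [0.16,0.75,0],"twist": [0,0,0],"fingers": -1},{"offset": [0.16,1,0],"twist": [0,0,0],"fingers": -1}]'

```text
t: 18.98
eef_pos: [0.4927, 0.1423, 0.1515]
orientation: [-0.581, 0.581, -0.403, 0.403]
force: [-0.8, -0.4, -0.7]
gripper_width: 0.381
```

Request:
servo_tool --commands '[{"offset": [0,0.35,0],"twist": [0,0,0],"fingers": -1},{"offset": [0,0.65,0],"twist": [0,0,0],"fingers": -1},{"offset": [0,0.65,-0.2],"twist": [0,0,0],"fingers": -1},{"offset": [0,0.65,-0.4],"twist": [0,0,0],"fingers": -1},{"offset": [0,0.65,-0.4],"twist": [0,0,0],"fingers": -1},{"offset": [0,0.65,-0.4],"twist": [0,0,0],"fingers": -1}]'

```text
t: 19.73
eef_pos: [0.4934, 0.2377, 0.093]
orientation: [0.581, -0.58, 0.403, -0.404]
force: [-0.5, 0.7, 0.5]
gripper_width: 0.377
```

Request:
servo_tool --commands '[{"offset": [-0.006,0,-0.15],"twist": [0,0,0],"fingers": -1},{"offset": [-0.006,0,-0.28],"twist": [0,0,0],"fingers": -1},{"offset": [-0.006,0,-0.34],"twist": [0,0,0],"fingers": -1},{"offset": [-0.006,0,-0.34],"twist": [0,0,0],"fingers": -1},{"offset": [-0.006,0,-0.345],"twist": [0,0,0],"fingers": -1}]'

```text
t: 20.35
eef_pos: [0.493, 0.238, 0.0419]
orientation: [0.581, -0.58, 0.403, -0.404]
force: [0.4, -0.3, -0.9]
gripper_width: 0.376
```

Request:
servo_tool --commands '[{"offset": [0,0,-0.007],"twist": [0,0,0],"fingers": -1},{"offset": [0,0,-0.007],"twist": [0,0,0],"fingers": -1}]'

```text
t: 20.6
eef_pos: [0.4928, 0.238, 0.041]
orientation: [0.581, -0.58, 0.403, -0.404]
force: [-0.4, -0.3, 5.4]
gripper_width: 0.377
```

Request:
servo_tool --commands '[{"offset": [0,0,0],"twist": [0,0,0],"fingers": 0.3},{"offset": [0,0,0],"twist": [0,0,0],"fingers": 0.3},{"offset": [0,0,0],"twist": [0,0,0],"fingers": 0.3},{"offset": [0,0,0.2],"twist": [0,0,0],"fingers": 0.3},{"offset": [0,0,0.5],"twist": [0,0,0],"fingers": 0.3},{"offset": [0,-0.2,0.85],"twist": [0,0,0],"fingers": 0.3},{"offset": [0,-0.6,0.95],"twist": [0,0,0],"fingers": 1},{"offset": [0,-1,0.95],"twist": [0,0,0],"fingers": 1}]'

```text
t: 21.6
eef_pos: [0.4931, 0.0866, 0.1844]
orientation: [0.582, -0.58, 0.402, -0.405]
force: [1.2, -0.6, -0.6]
gripper_width: 0.827
```

Request:
servo_tool --commands '[{"offset": [0.1,-0.4,0],"twist": [0,0,0],"fingers": 1},{"offset": [0.2,-0.8,0],"twist": [0,0,0],"fingers": 1},{"offset": [0.3,-1,0],"twist": [0,0,0],"fingers": 1}]'

```text
t: 21.98
eef_pos: [0.537, -0.0653, 0.1818]
orientation: [-0.58, 0.58, -0.404, 0.405]
force: [0.1, 1.1, 0.9]
gripper_width: 0.998
```

Request:
servo_tool --commands '[{"offset": [0.1,-0.4,0],"twist": [0,0,0],"fingers": 1},{"offset": [0.2,-0.8,0],"twist": [0,0,0],"fingers": 1},{"offset": [0.36,-1,0],"twist": [0,0,0],"fingers": 1},{"offset": [0.36,-1,0],"twist": [0,0,0],"fingers": 1}]'

```text
t: 22.48
eef_pos: [0.5913, -0.2146, 0.1802]
orientation: [-0.58, 0.58, -0.405, 0.404]
force: [0.7, -0.3, 0.7]
gripper_width: 1.0
```

Request:
servo_tool --commands '[{"offset": [0,-0.4,0],"twist": [0,0,0],"fingers": 1},{"offset": [0,-0.73,-0.1],"twist": [0,0,0],"fingers": 1},{"offset": [0,-0.73,-0.1],"twist": [0,0,0],"fingers": 1},{"offset": [0,-0.73,-0.1],"twist": [0,0,0],"fingers": 1}]'

```text
t: 22.98
eef_pos: [0.5909, -0.3204, 0.1669]
orientation: [0.581, -0.58, 0.404, -0.403]
force: [0.0, 0.8, 0.7]
gripper_width: 1.002
```

```bash
python3 - <<'E'
from h import *
o=r.get_obs();print(o['t'],o['eef_pos'].round(4),o['gripper_width'])
f=r.grab_frame('side')[:,:,::-1];cv2.imwrite('pics/s4.png',f)
f=r.grab_frame('top')[:,:,::-1];cv2.imwrite('pics/t4.png',f)
cv2.imwrite('pics/t4z.png',cv2.resize(f[170:290,210:350],None,fx=5,fy=5,interpolation=2))
E
```

```text
22.975 [ 0.5909 -0.3204  0.1669] 1.0024604433262285
```

```bash
sleep 1
```

```text
(no output)
```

View pics/s4.png

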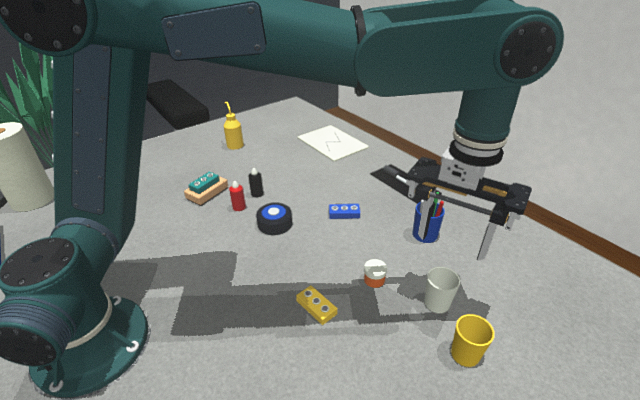

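View pics/t4z.png

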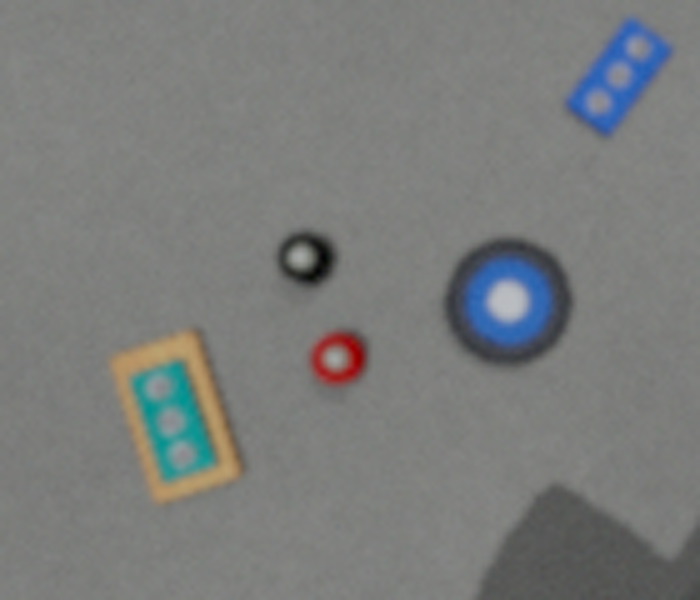

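Request:
servo_tool --commands '[{"offset": [0.01,-0.01,-0.25],"twist": [0,0,0],"fingers": 1},{"offset": [0.01,-0.01,-0.5],"twist": [0,0,0],"fingers": 1},{"offset": [0.01,-0.01,-0.75],"twist": [0,0,0],"fingers": 1},{"offset": [0.01,-0.01,-0.85],"twist": [0,0,0],"fingers": 1},{"offset": [0.01,-0.01,-0.85],"twist": [0,0,0],"fingers": 1}]'

```text
t: 23.7
eef_pos: [0.5925, -0.3221, 0.0391]
orientation: [-0.581, 0.581, -0.404, 0.403]
force: [-0.2, 0.0, 0.2]
gripper_width: 1.0
```

Request:
servo_tool --commands '[{"offset": [0,0,0],"twist": [0,0,0],"fingers": -1},{"offset": [0,0,0],"twist": [0,0,0],"fingers": -1},{"offset": [0,0,0],"twist": [0,0,0],"fingers": -1},{"offset": [0,0,0],"twist": [0,0,0],"fingers": -1},{"offset": [0,0,0],"twist": [0,0,0],"fingers": -1},{"offset": [0,0,0],"twist": [0,0,0],"fingers": -1}]'

```text
t: 24.45
eef_pos: [0.5929, -0.3234, 0.0402]
orientation: [0.581, -0.581, 0.403, -0.404]
force: [-1.0, 0.2, 3.0]
gripper_width: 0.631
```

Request:
servo_tool --commands '[{"offset": [0,0,0.1],"twist": [0,0,0],"fingers": -1},{"offset": [0,0,0.3],"twist": [0,0,0],"fingers": -1},{"offset": [0,0,0.5],"twist": [0,0,0],"fingers": -1},{"offset": [0,0.2,0.65],"twist": [0,0,0],"fingers": -1},{"offset": [0,0.5,0.65],"twist": [0,0,0],"fingers": -1},{"offset": [0,0.8,0.65],"twist": [0,0,0],"fingers": -1},{"offset": [0,1,0.65],"twist": [0,0,0],"fingers": -1}]'

```text
t: 25.32
eef_pos: [0.5924, -0.1714, 0.1376]
orientation: [0.581, -0.581, 0.403, -0.403]
force: [-0.7, 0.5, -0.6]
gripper_width: 0.636
```

Request:
servo_tool --commands '[{"offset": [0,0.3,0],"twist": [0,0,0],"fingers": -1},{"offset": [0,0.6,0],"twist": [0,0,0],"fingers": -1},{"offset": [0,0.9,0],"twist": [0,0,0],"fingers": -1},{"offset": [0,1,0],"twist": [0,0,0],"fingers": -1}]'

```text
t: 25.82
eef_pos: [0.5923, -0.021, 0.1375]
orientation: [0.581, -0.581, 0.403, -0.403]
force: [-0.0, -0.5, -1.3]
gripper_width: 0.635
```

Request:
servo_tool --commands '[{"offset": [-0.1,0.3,0],"twist": [0,0,0],"fingers": -1},{"offset": [-0.14,0.6,0],"twist": [0,0,0],"fingers": -1},{"offset": [-0.14,0.9,0],"twist": [0,0,0],"fingers": -1},{"offset": [-0.14,1,0],"twist": [0,0,0],"fingers": -1},{"offset": [-0.14,1,-0.2],"twist": [0,0,0],"fingers": -1},{"offset": [-0.14,1,-0.2],"twist": [0,0,0],"fingers": -1},{"offset": [-0.14,1,-0.2],"twist": [0,0,0],"fingers": -1}]'

```text
t: 26.7
eef_pos: [0.5721, 0.1257, 0.1076]
orientation: [-0.58, 0.58, -0.404, 0.404]
force: [-0.8, -0.6, -0.0]
gripper_width: 0.634
```

```bash
python3 - <<'E'
from h import *
o=r.get_obs();print(o['t'],o['eef_pos'].round(4),o['gripper_width'])
f=r.grab_frame('side')[:,:,::-1];cv2.imwrite('pics/s5.png',cv2.resize(f[60:280,160:480],None,fx=2.4,fy=2.4))
E
```

```text
26.7 [0.5721 0.1257 0.1076] 0.6341872279595582
```

```bash
sleep 1
```

```text
(no output)
```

View pics/s5.png

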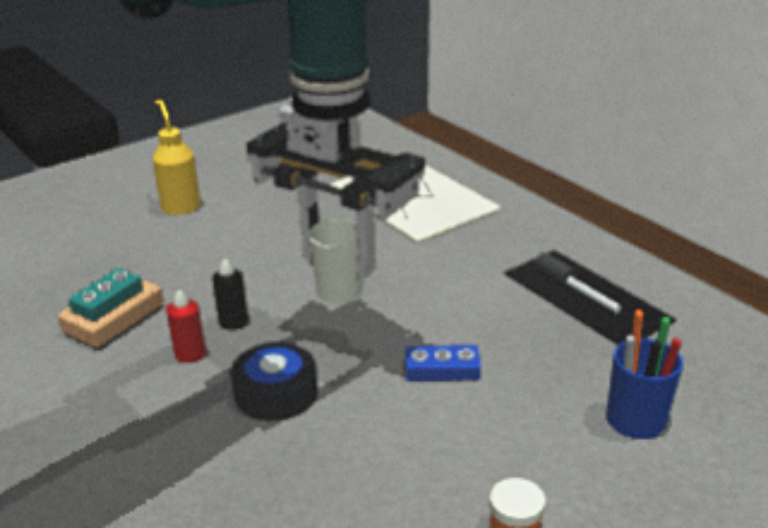

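Request:
servo_tool --commands '[{"offset": [0,0.045,-0.1],"twist": [0,0,0],"fingers": -1},{"offset": [0,0.045,-0.25],"twist": [0,0,0],"fingers": -1},{"offset": [0,0.045,-0.38],"twist": [0,0,0],"fingers": -1},{"offset": [0,0.045,-0.43],"twist": [0,0,0],"fingers": -1},{"offset": [0,0.045,-0.44],"twist": [0,0,0],"fingers": -1},{"offset": [0,0.045,-0.44],"twist": [0,0,0],"fingers": -1}]'

```text
t: 27.5
eef_pos: [0.572, 0.1335, 0.0415]
orientation: [0.581, -0.58, 0.403, -0.404]
force: [-0.1, -0.8, -0.6]
gripper_width: 0.637
```

Request:
servo_tool --commands '[{"offset": [0,0,-0.007],"twist": [0,0,0],"fingers": -1},{"offset": [0,0,-0.007],"twist": [0,0,0],"fingers": -1}]'

```text
t: 27.75
eef_pos: [0.5718, 0.1335, 0.0403]
orientation: [0.581, -0.58, 0.403, -0.404]
force: [0.1, -0.3, -1.7]
gripper_width: 0.635
```

Request:
servo_tool --commands '[{"offset": [0,0,-0.005],"twist": [0,0,0],"fingers": -1},{"offset": [0,0,-0.005],"twist": [0,0,0],"fingers": -1}]'

```text
t: 28.0
eef_pos: [0.5721, 0.1336, 0.0402]
orientation: [0.581, -0.58, 0.403, -0.404]
force: [-1.2, 0.8, 4.4]
gripper_width: 0.635
```

Request:
servo_tool --commands '[{"offset": [0,0,0],"twist": [0,0,0],"fingers": 1},{"offset": [0,0,0],"twist": [0,0,0],"fingers": 1},{"offset": [0,0,0],"twist": [0,0,0],"fingers": 1},{"offset": [0,0,0],"twist": [0,0,0],"fingers": 1},{"offset": [0,0,0.2],"twist": [0,0,0],"fingers": 1},{"offset": [0,0,0.5],"twist": [0,0,0],"fingers": 1},{"offset": [0,0,0.8],"twist": [0,0,0],"fingers": 1},{"offset": [0,0,1],"twist": [0,0,0],"fingers": 1}]'

```text
t: 29.0
eef_pos: [0.5722, 0.1336, 0.192]
orientation: [0.581, -0.58, 0.403, -0.404]
force: [-0.3, 0.1, 0.2]
gripper_width: 0.999
```

Request:
servo_tool --commands '[{"offset": [0,-0.4,0],"twist": [0,0,0],"fingers": 1},{"offset": [0,-0.8,0],"twist": [0,0,0],"fingers": 1},{"offset": [0,-1,0.1],"twist": [0,0,0],"fingers": 1}]'

```text
t: 29.38
eef_pos: [0.5705, -0.0191, 0.2028]
orientation: [-0.579, 0.581, -0.405, 0.403]
force: [-0.3, -0.4, -0.1]
gripper_width: 1.002
```

Request:
servo_tool --commands '[{"offset": [0,-0.4,0],"twist": [0,0,0],"fingers": 1},{"offset": [0,-0.8,0],"twist": [0,0,0],"fingers": 1},{"offset": [0,-1,0.1],"twist": [0,0,0],"fingers": 1}]'

```text
t: 29.75
eef_pos: [0.5703, -0.1693, 0.2174]
orientation: [-0.58, 0.581, -0.406, 0.403]
force: [-0.6, -0.2, -0.4]
gripper_width: 1.001
```

Request:
servo_tool --commands '[{"offset": [0,-0.4,0],"twist": [0,0,0],"fingers": 1},{"offset": [-0.3,-0.8,0],"twist": [0,0,0],"fingers": 1},{"offset": [-0.5,-1,0],"twist": [0,0,0],"fingers": 1},{"offset": [-0.5,-1,0],"twist": [0,0,0],"fingers": 1}]'

```text
t: 30.25
eef_pos: [0.4942, -0.3194, 0.2191]
orientation: [-0.579, 0.58, -0.405, 0.405]
force: [-0.3, 0.2, 0.4]
gripper_width: 0.998
```

```bash
python3 - <<'E'
from m import *
o=r.get_obs();print(o['t'],o['eef_pos'].round(4),o['gripper_width'])
s=np.ascontiguousarray(r.grab_frame('side')[:,:,::-1]);cv2.imwrite('pics/s6.png',s)
t=np.ascontiguousarray(r.grab_frame('top')[:,:,::-1]);cv2.imwrite('pics/t6.png',t)
cv2.imwrite('pics/t6z.png',cv2.resize(t[170:290,210:350],None,fx=5,fy=5,interpolation=2))
cv2.imwrite('pics/s6z.png',cv2.resize(s[120:250,170:370],None,fx=4,fy=4,interpolation=2))
E
```

```text
30.25 [ 0.4942 -0.3194  0.2191] 0.9983483272080558
```

```bash
sleep 1
```

```text
(no output)
```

View pics/s6.png

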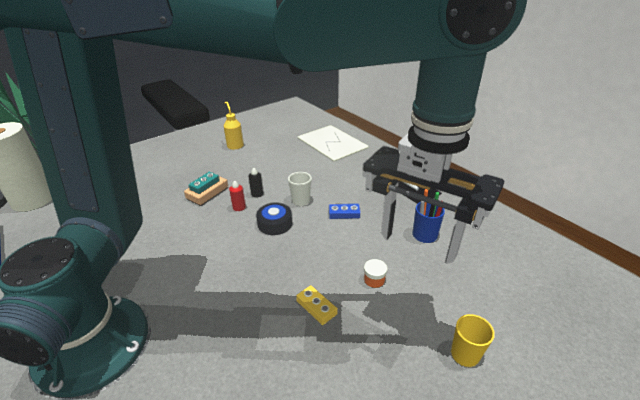

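View pics/t6z.png

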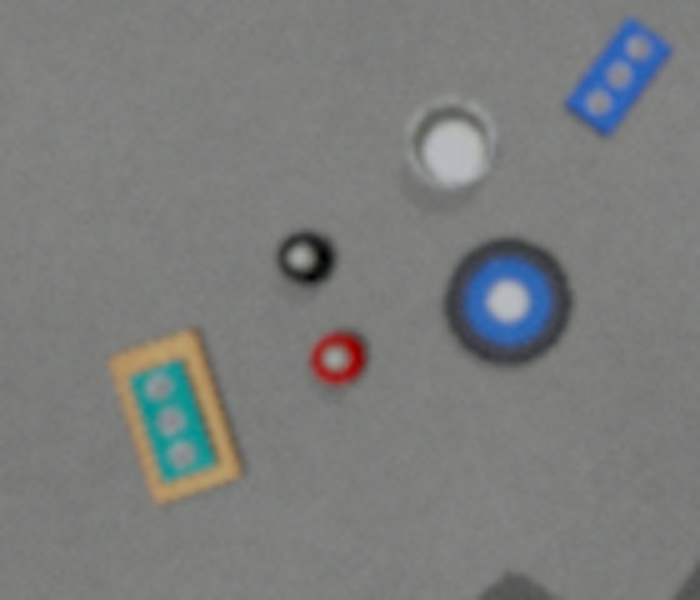

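View pics/s6z.png

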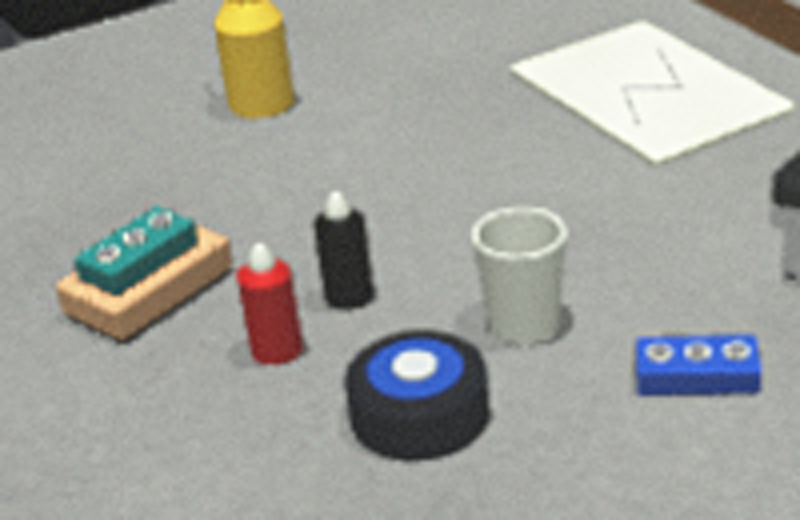

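```bash
python3 - <<'E'
from m import *
T=lambda u,v,z:onplane('top',(210+u/5-.4,170+v/5-.4),z)[0]*1000
S=lambda u,v,z:onplane('side',(170+u/4-.4,120+v/4-.4),z)[0]*1000
R=np.array([377.8,326.5]);P=np.array([463.8,92.8]);b=np.array([.938,.347]);l=np.array([-.347,.938])
D={'cupT':(T(451.5,143,.075),P),'cupS':(S(519,236,.075),P),'redT':(T(336,357,.082),(R+P)/2),'redS':(S(260,243,.085),(R+P)/2),
'blkT':(T(301,257,.082),None),'blkS':(S(337,192,.085),None)}
for k,(p,ref) in D.items():
    if ref is None: ref=D['red'+k[-1]][0][:2]
    d=p[:2]-ref;print(k,p.round(1),'along b',round(d@b,1),'left',round(d@l,1))
E
```

```text
cupT [572.1 134.3  75. ] along b 116.0 left 1.4
cupS [567.5 130.5  75. ] along b 110.3 left -0.6
redT [422.  210.1  82. ] along b 1.3 left 0.0
redS [421.2 214.1  85. ] along b 1.9 left 4.1
blkT [490.4 236.2  82. ] along b 73.1 left 0.7
blkS [491.6 239.4  85. ] along b 74.8 left -0.8
```

```bash
python3 -c "
from plant import r
print(r.hand_in())"
```

```text
the job is handed in; nothing more can be done
None
```

I placed all four things in the order asked, let go of each one, and handed in after about 30 s of robot time. In the last pictures everything stands upright, and the gripper is clear and open, touching nothing.

- **Teal rack:** it sits on the riser, about 2–3 mm off centre by my last measurement, with its long side parallel to the riser's to within about 1°.
- **Red bottle:** it stands midway between the riser and the power unit. The top view puts it within about 1–2 mm of the centre-to-centre midpoint. The side view puts it about 4 mm nearer the riser.
- **Black bottle:** it is directly behind the red one to within about 1 mm sideways. The gap is about 37–39 mm.
- **Rinse cup:** it is directly behind the power unit to within about 1.5 mm sideways. The gap from its rim is about 34–40 mm, and about 6 mm more at its foot.

The two cameras disagreed by about 4–6 mm on the cup and the red bottle.

The ointment jar, wash bottle, pen pot and look-alikes look unmoved in the pictures. I did not re-measure their positions. The highest wrist force I saw at the end of a move was about 7 N.

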